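# Pop open the battery hatch of a tracing light box

## Robot

A 6-joint arm with a two-finger parallel gripper is mounted at the origin on the work surface. World frame = base frame: x ahead of the robot, y to its left, z up, the work surface at z = 0. Lengths are in mm, angles in rad, forces in N, time in s.
With the tool pointing down it reaches from about 275 to 750 mm from the base axis. Payload 10.2 kg.
Tool frame: the origin (TCP) lies at the very end of the fingers, on their centre line; the grasp point (between the pads) lies 19 mm behind it; z points along the fingers, y is the line along which they close (so a half turn about z gives the same grasp; the last joint's range is limited). The gripper opens to 85 mm and grips with 20 to 120 N. Pads are 22 mm wide; open, the fingers measure 114 mm over their backs; the gripper's body (76 mm by 85 mm) begins 54 mm behind the grasp point. The pads swing forward as they close: fully open they stand 13 mm farther back than shut.
Start: joints at [-1.51, 0.313, 1.498, -0, 1.331, -0.223], TCP at [146.99, -504.009, 231.294] pointing down, gripper open.
Joint ranges: [-2.94, 2.94], [-0.97, 2.17], [0.19, 2.56], [-1.23, 4.37], [0.02, 3.11], [-2.88, 2.88]. Speed limits (rad/s): [2.39, 2.39, 3.01, 3.14, 3.14, 3.14].

## Interface

Orientations are given as a unit quaternion [w, x, y, z].
In Python, from rig import ctrl gives the robot as it stands.
- The arm moves only by the tool step_arm, never from a script. Its argument "increments" is a list of rows, each a list of 3 entries, a list of its own where there are three numbers: the shift along the tool's x, y, z in cm, then the turn, a rotation vector about the tool's x, y, z in degrees, then the opening in per cent of the stroke, from 0 (shut) to 100 (fully open). A call has 1 to 8 rows; each row is the pose to reach, as a shift and turn from the pose commanded when the call began, along the tool's axes at that moment; what a row does not reach only later rows make up. A row lasts 1/8 s, in which the tool goes at most 62.5 mm and 10.7 degrees, less where a joint would pass 70% of its speed; a pose out of reach is approached as far as the arm can. A call with a gripper value outside its range is refused whole. The fingers move at their own pace and stop on an object; "squeeze" is the grip in N (left out, the last holds). Time passes only in rows, so rows that repeat a pose let the fingers close. It gives the time, the measured TCP pose, the force, the opening and the grip force at its end, in the units of the state.
- ctrl.sense(): the state, without advancing time (a new reading comes with each control period).
- ctrl.capture(name): name is "side" or "top" or "wrist"; returns a dict with "img" (420x560x3 uint8, red, green, blue), "fx", "fy", "cx", "cy" (pixels), "extrinsics" (4x4, takes a point from camera to world coordinates). Camera axes: x right, y down, z forward; pixel columns grow to the right and rows downward; lengths in mm; the calibration is good to about 2 mm. A picture is of the moment at which its call begins. There is no depth.
- ctrl.finish_job(): hands the job in; it is judged then, once.
The state is a dict: "time_s": time; "joints": joint angles; "dq": joint speeds; "tau": joint torques, N m; "eef_pos": TCP position; "ee_rot": TCP orientation; "force": force on the tool from outside, world axes, zero at the start; "wrist_torque": the same for the moment, N m; "grip_width": opening from 0.0 (shut) to 1.0 (fully open); "grip_force": force on a finger pad.
Only numpy, scipy, OpenCV 4.12 (cv2) and the standard library are available. Lean on these libraries where they do the work, as an engineer would, in place of code of your own. Each camera call takes 0.05 s, during which the arm holds its last target. There are 200 camera calls.

## Task

Open the battery compartment of the tracing light box, ready for a change of cells: with a fingertip press down once on the larger of the two grey hatches on its rear deck, at the thumb spot by its front edge, far enough to release the push-push latch, then let go and move well away so that it springs up by itself. Check that it stays standing fully open, and do not push it down again. Leave the small hatch shut, and do not lift, knock or shift the light box or anything lying about.

Things in the scene. Friction and masses are not known exactly. Their poses are not given: they have to be found in the camera images.
- lightbox: White tracing light box, 300 mm (its x, front to rear) x 360 mm (y) x 70 mm high, 2.4 kg, loose. Origin: centre of the underside; z up, -x its front, towards the robot. A sloping opal panel rises from 40 mm high at the front to 70 mm; the rear 90 mm is a level deck 70 mm high with two grey hatches (same yaw) and a dimmer knob (24 mm across, 16 mm high, at x 105, y -118 mm).
- battery_hatch_press (a point): Thumb spot of the battery hatch, the larger one: a dark disc 16 mm across on top of the lid, mid-width, 12 mm from its front edge. Lid: grey plate 62 mm (box x) x 112 mm (y), hinged at the rear edge; shut, its top is 8 mm above the deck, 78 mm above the table. The point moves with the lid; shut, it is at x 85, y 85, z 78 mm in the light box's frame.
- battery_hatch (a joint): Angle of the battery hatch, rad: 0 shut, negative when pressed, to a firm stop at -0.1 (5 mm at the thumb spot), 1.25 fully open. Push-push latch: a press past -0.06 (3 mm, about 3 N at the thumb spot) frees it; let go, a damped spring swings it up to 1.25 in about 0.5 s and holds it; it follows a finger withdrawn slowly. Pressed fully shut again it latches again.
- port_hatch_press (a point): The thumb spot of the small hatch (charging port) on the same deck: the same lid and latch but only 56 mm wide in light box y; the spot lies at x 85, y -50, z 78 mm in the light box's frame. To be left shut.
- port_hatch (a joint): Angle of the small hatch, rad: 0 shut and latched, negative when pressed, positive when open. To be left at 0.
- eraser: White block eraser, 44 x 18 x 11 mm, lying loose on the deck between the two hatches. Origin: centre of its underside.
- drop_bottle: Small amber dropper bottle, 26 mm across, 46 mm high, standing loose on the right end of the deck. Origin: centre of its underside.
- tape_roll: Roll of blue masking tape lying flat, 100 mm across, 25 mm high. Origin: centre of its underside.
- ink_jar: Glass ink jar with black cap, 60 mm across, 62 mm high. Origin: centre of its underside.
- brush_pot: Steel pot of brushes, 76 mm across, 210 mm high with the brushes. Origin: centre of its underside.
- paper_cup: Lidded paper coffee cup, 84 mm across the lid, 117 mm high. Origin: centre of its underside.
- flat_brush: Flat brush lying on the table, 180 x 18 x 8 mm, along its x. Origin: under it, 100 mm from the end of the handle.
- pencil_tin: Flat aluminium pencil tin, 75 x 185 x 19 mm. Origin: centre of its underside.

How it is judged:
By the outcome, as a careful person would: the job done as asked, in the order asked, and still so for the second after the job is handed in, with the robot touching nothing.
It also fails if it takes over 32 s, if anything falls off the work surface, if the arm or the gripper's body presses on something with over 40 N, if the wrist force passes 120 N, or if a joint passes its speed limit or range.

## Working session

There is one attempt and no reset: what is moved stays moved. The work goes in short steps, Python scripts to look and compute and a tool call to move; the robot and the scene stay as the last step left them, time stands still between calls to the robot, and variables do not carry over. Pictures are saved under pics/ and viewed, at most 10 in all, crops included, and the job is handed in when it is done.

Besides the shell and the picture viewer there is one more tool, called by a JSON object that holds its "fn" and its "kwargs", one argument or row to a line. step_arm: Moves the arm, as the interface text tells. Its arguments: {"type":"object","properties":{"increments":{"type":"array"},"squeeze":{"type":"number"}},"required":["increments"]}

```bash
mkdir -p pics
python3 - <<'E'
from rig import ctrl
import cv2,numpy as np,pickle
d={}
for n in("top","side"):
    c=ctrl.capture(n);d[n]=c;cv2.imwrite(f"pics/{n}0.png",c["img"][:,:,::-1])
    print(n,c["fx"],c["cx"],c["cy"],np.round(c["extrinsics"],3).tolist())
pickle.dump(d,open("cams.pkl","wb"))
s=ctrl.sense();print(s)
E
```

```text
top 411.85484404747365 280.74719703297694 208.5133363993992 [[-0.081, -0.968, 0.237, 357.893], [-0.997, 0.078, -0.021, -25.019], [0.001, -0.238, -0.971, 1217.438], [0.0, 0.0, 0.0, 1.0]]
side 437.48992640683235 276.9127105332399 213.24122764031483 [[0.943, 0.181, -0.279, 938.667], [0.333, -0.543, 0.771, -875.418], [-0.012, -0.82, -0.572, 705.484], [0.0, 0.0, 0.0, 1.0]]
{'time_s': 0.1, 'joints': array([-1.51037721e+00,  3.13355930e-01,  1.49836158e+00, -1.77060725e-05,
        1.33098003e+00, -2.23389077e-01]), 'dq': array([-1.22671543e-03, -1.29443491e-03, -2.58095119e-03, -1.15377676e-04,
        4.52189791e-05,  8.37241650e-04]), 'tau': array([ 3.39660452e-03, -4.12893212e+01, -2.60142696e+01, -8.60296973e-05,
        3.02743909e-03, -1.36008060e-05]), 'eef_pos': array([ 146.98254161, -503.76851992,  230.81162639]), 'ee_rot': array([-5.51309381e-04,  9.89948048e-01,  1.41430395e-01,  3.63959858e-05]), 'force': array([ 0.16232787,  0.55489524, -0.29468959]), 'wrist_torque': array([ 0.03194136, -0.00189529, -0.01267325]), 'grip_force': 0.0, 'grip_width': 1.0024771592910313}
```

View pics/top0.png

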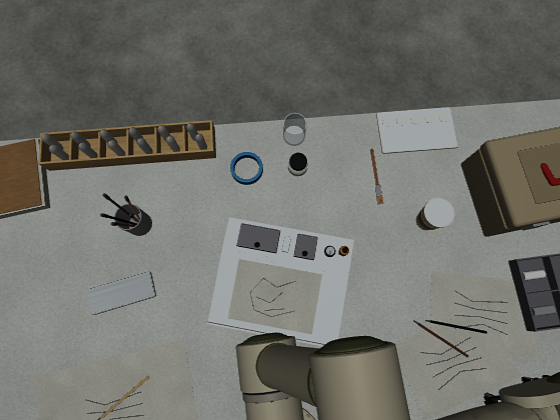

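View pics/side0.png

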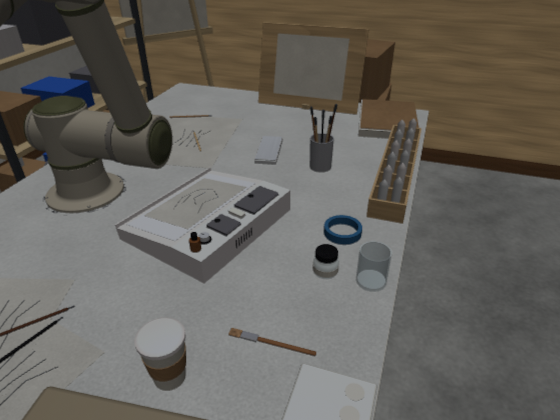

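The top view shows the light box with corners near (229,218), (354,239) and (210,322). The large hatch is at (258,238) with its spot near (257,244), and the small hatch is at (306,246). The side view shows the large hatch at (257,200), with the bottle and knob at the right end of the deck. Next I'll enlarge both views.

Run:
```python
import cv2,pickle,numpy as np
d=pickle.load(open("cams.pkl","rb"))
a=d["top"]["img"][212:272,225:360,::-1];b=d["side"]["img"][170:260,170:305,::-1]
f=lambda i,k:cv2.resize(i,None,fx=k,fy=k,interpolation=cv2.INTER_CUBIC)
A=cv2.convertScaleAbs(f(a,4),alpha=1.5);B=cv2.convertScaleAbs(f(b,3.7),alpha=1.5)
w=max(A.shape[1],B.shape[1]);p=lambda i:cv2.copyMakeBorder(i,0,0,0,w-i.shape[1],0)
cv2.imwrite("pics/crop.png",np.vstack([p(A),p(B)]))
```

```text
(no output)
```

View pics/crop.png

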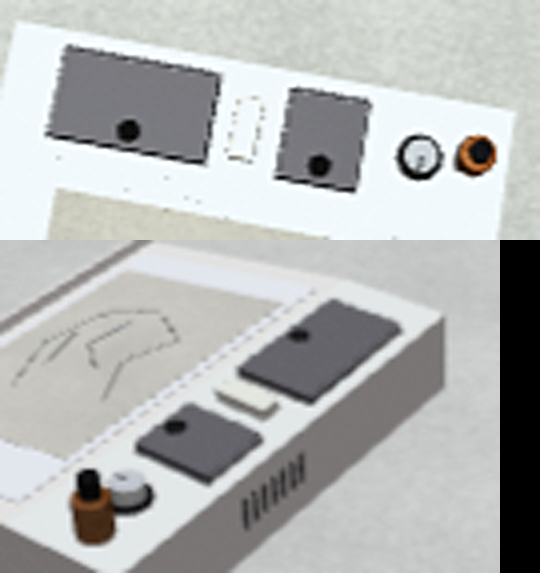

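```bash
cat > h.py <<'E'
import numpy as np,pickle
from scipy.spatial.transform import Rotation as R
def hit(c,u,v,z):
    E=c["extrinsics"];r=E[:3,:3]@[(u-c["cx"])/c["fx"],(v-c["cy"])/c["fy"],1];o=E[:3,3]
    return o+r*(z-o[2])/r[2]
def rot(s):
    w,x,y,z=s["ee_rot"];return R.from_quat([x,y,z,w])
def rel(s,p,Rt=None):
    r=rot(s);print("shift cm",np.round(r.inv().apply(np.array(p)-s["eef_pos"])/10,2))
    if Rt is not None: print("turn deg",np.round((r.inv()*Rt).as_rotvec(degrees=True),1))
E
python3 - <<'E'
from h import *
from rig import ctrl
import cv2
from scipy import ndimage
d=pickle.load(open("cams.pkl","rb"))
P={}
for n,g in dict(top=[(256.6,244.4),(304.6,253)],side=[(250.4,195.3),(216.9,219.9)]).items():
    I=d[n]["img"].mean(2)
    for k,(u,v) in enumerate(g):
        x0,y0=int(round(u))-3,int(round(v))-3;w=I[y0:y0+7,x0:x0+7];w=np.clip(np.median(w)-12-w,0,None)
        c=ndimage.center_of_mass(w);uv=(c[1]+x0,c[0]+y0)
        P[n,k]=hit(d[n],*uv,78);print(n,k,np.round(uv,1),P[n,k].round(1),hit(d[n],u,v,78).round(1))
    v=P[n,0]-P[n,1];print(np.linalg.norm(v),"yaw",np.degrees(np.arctan2(-v[0],v[1])))
s=ctrl.sense();print(rot(s).as_matrix().round(3))
p=(P["top",0]+P["side",0])/2;yaw=np.arctan2(*[-(v:=P["top",0]-P["top",1])[0],v[1]])
for y in(0,np.pi): rel(s,[p[0],p[1],231],R.from_euler('z',yaw+y)*R.from_euler('x',np.pi))
E
```

```text
top 0 [256.8 244.2] [539.4  25.8  78. ] [539.   26.4  78. ]
top 1 [304.5 253. ] [ 504.2 -104.4   78. ] [ 504.3 -104.8   78. ]
134.92068626446692 yaw -15.137540238907997
side 0 [250.4 195.3] [537.5  26.2  78. ] [537.5  26.4  78. ]
side 1 [216.9 219.9] [ 501.8 -103.9   78. ] [ 501.8 -103.7   78. ]
134.8486488382628 yaw -15.339364077809558
[[ 0.96   0.28  -0.   ]
 [ 0.28  -0.96   0.001]
 [ 0.    -0.001 -1.   ]]
shift cm [ 5.242e+01 -3.990e+01  4.000e-02]
turn deg [-0.1  0.  31.4]
shift cm [ 5.242e+01 -3.990e+01  4.000e-02]
turn deg [-0.000e+00 -1.000e-01 -1.486e+02]
```

{"fn": "step_arm", "kwargs": {
  "increments": [
    [[4, -3, 0], [0, 0, 3], 0],
    [[9, -7, 0], [0, 0, 6], 0],
    [[14, -10.5, 0], [0, 0, 9], 0],
    [[18.5, -14, 0], [0, 0, 12], 0],
    [[23, -17.5, 0], [0, 0, 15], 0],
    [[27.5, -21, 0], [0, 0, 18], 0],
    [[32, -24.5, 0], [0, 0, 20], 0],
    [[36, -27.5, 0], [0, 0, 22], 0]
  ]
}}

```text
time_s: 1.1
eef_pos: [416.4, -137.3, 231.3]
ee_rot: [0.0, 0.999, -0.05, 0.0]
force: [1.0, -0.5, -0.4]
grip_width: 0.004
grip_force: 0.0
```

Run:
```python
from h import *
from rig import ctrl
s=ctrl.sense();print(s["time_s"],s["eef_pos"],s["joints"].round(2),s["grip_width"]);rel(s,[538.5,26,150],R.from_euler('z',-15.2,degrees=True)*R.from_euler('x',np.pi))
```

```text
1.1 [ 416.36366546 -137.3455221   231.27066007] [-0.59  0.12  1.74 -0.    1.28  1.08] 0.003831040958642684
shift cm [ 10.51 -17.48   8.13]
turn deg [ 0.  -0.   9.4]
```

{"fn": "step_arm", "kwargs": {
  "increments": [
    [[2.5, -4.2, 1], [0, 0, 2.5], 0],
    [[5, -8.4, 2.5], [0, 0, 5], 0],
    [[7.5, -12.5, 4.5], [0, 0, 7], 0],
    [[9.5, -16, 6.5], [0, 0, 9], 0],
    [[10.4, -17.4, 8], [0, 0, 9.4], 0],
    [[10.4, -17.4, 8], [0, 0, 9.4], 0],
    [[10.4, -17.4, 8], [0, 0, 9.4], 0],
    [[10.4, -17.4, 8], [0, 0, 9.4], 0]
  ]
}}

```text
time_s: 2.1
eef_pos: [536.5, 22.8, 152.1]
ee_rot: [0.0, 0.991, -0.132, 0.001]
force: [1.2, 0.5, 0.1]
grip_width: -0.001
grip_force: 0.0
```

Run:
```python
from h import *
from rig import ctrl
import cv2
s=ctrl.sense();print(s["time_s"],s["eef_pos"],s["force"]);rel(s,[538.5,26,90],R.from_euler('z',-15.2,degrees=True)*R.from_euler('x',np.pi))
c=ctrl.capture("wrist");cv2.imwrite("pics/w1.png",c["img"][:,:,::-1]);pickle.dump(c,open("w1.pkl","wb"))
```

```text
2.1 [536.46214032  22.77182054 152.09841048] [1.2052744  0.46185465 0.13042622]
shift cm [ 0.1  -0.36  6.21]
turn deg [-0.  -0.1  0. ]
```

View pics/w1.png

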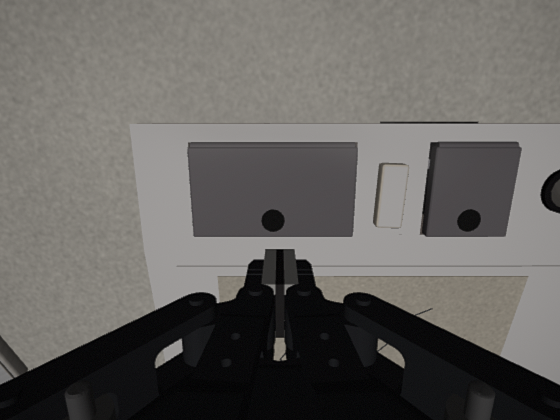

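The wrist view shows the thumb spot at (273,220), mid-width of the large hatch, with the shut fingers at (280,255) in front of it. I'll locate the spot from this image.

Run:
```python
from h import *
from rig import ctrl
c=pickle.load(open("w1.pkl","rb"));print(hit(c,273,220,78),hit(c,469,220,78))
s=ctrl.sense();E=np.linalg.inv(c["extrinsics"])
for q in [s["eef_pos"]]:
    k=E@[*q,1];print("tcp px",c["fx"]*k[0]/k[2]+c["cx"],c["fy"]*k[1]/k[2]+c["cy"])
```

```text
[537.74257398  27.70901787  78.        ] [ 502.16417829 -103.03080401   78.        ]
tcp px 280.59536478635965 265.3491845877946
```

{"fn": "step_arm", "kwargs": {
  "increments": [
    [[0.05, -0.4, 2], [0, 0, 0], 0],
    [[0.05, -0.4, 4], [0, 0, 0], 0],
    [[0.05, -0.4, 5.5], [0, 0, 0], 0],
    [[0.05, -0.4, 6.5], [0, 0, 0], 0],
    [[0.05, -0.4, 6.7], [0, 0, 0], 0],
    [[0.05, -0.4, 6.7], [0, 0, 0], 0],
    [[0.05, -0.4, 6.7], [0, 0, 0], 0]
  ]
}}

```text
time_s: 3.02
eef_pos: [538.3, 27.2, 84.8]
ee_rot: [0.0, 0.991, -0.132, 0.0]
force: [0.1, 0.1, 0.3]
grip_width: 0.002
grip_force: 0.0
```

{"fn": "step_arm", "kwargs": {
  "increments": [
    [[0, 0, 0.3], [0, 0, 0], 0],
    [[0, 0, 0.5], [0, 0, 0], 0],
    [[0, 0, 0.7], [0, 0, 0], 0],
    [[0, 0, 0.85], [0, 0, 0], 0],
    [[0, 0, 1.0], [0, 0, 0], 0],
    [[0, 0, 1.0], [0, 0, 0], 0],
    [[0, 0, 1.0], [0, 0, 0], 0]
  ]
}}

```text
time_s: 3.9
eef_pos: [537.9, 27.3, 74.2]
ee_rot: [-0.0, 0.991, -0.132, -0.0]
force: [-2.7, -0.2, 2.8]
grip_width: 0.001
grip_force: 1.7
```

{"fn": "step_arm", "kwargs": {
  "increments": [
    [[0, 0, 0.1], [0, 0, 0], 0],
    [[0, 0, 0.1], [0, 0, 0], 0]
  ]
}}

```text
time_s: 4.15
eef_pos: [537.9, 27.3, 73.5]
ee_rot: [0.0, 0.991, -0.132, -0.0]
force: [-4.4, 0.5, 6.9]
grip_width: 0.001
grip_force: 3.4
```

{"fn": "step_arm", "kwargs": {
  "increments": [
    [[-1.5, 0, -4], [0, 0, 0], 0],
    [[-6, 0, -9], [0, 0, 0], 0],
    [[-10, 0, -13], [0, 0, 0], 0],
    [[-14, 0, -16], [0, 0, 0], 0],
    [[-17, 0, -18], [0, 0, 0], 0],
    [[-18, 0, -18], [0, 0, 0], 0],
    [[-18, 0, -18], [0, 0, 0], 0],
    [[-18, 0, -18], [0, 0, 0], 0]
  ]
}}

```text
time_s: 5.15
eef_pos: [364.8, 74.0, 252.5]
ee_rot: [0.0, 0.991, -0.132, -0.001]
force: [-0.8, 0.4, -0.5]
grip_width: 0.001
grip_force: 0.0
```

Run:
```python
from rig import ctrl
import cv2,numpy as np
a=ctrl.capture("side")["img"][120:300,80:360,::-1];b=ctrl.capture("wrist")["img"][:,:,::-1]
cv2.imwrite("pics/after.png",np.hstack([cv2.resize(a,(450,290)),cv2.resize(b,(350,290))]))
print(ctrl.sense()["force"])
```

```text
[-0.08212962 -0.90171639  0.53327555]
```

View pics/after.png

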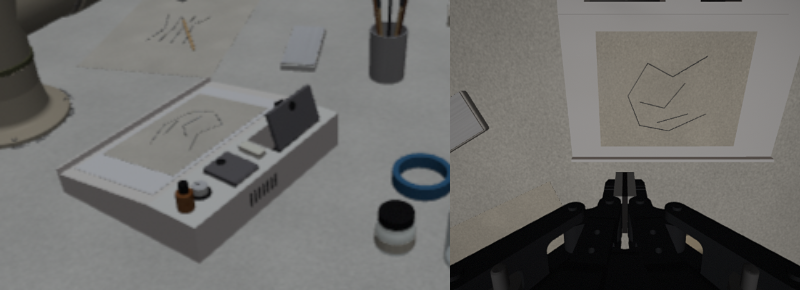

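The large hatch is standing open at (297,115), the small one is shut at (230,168), and nothing else looks disturbed. I'll wait a second and check that it stays up.

{"fn": "step_arm", "kwargs": {
  "increments": [
    [[0, 0, 0], [0, 0, 0], 0],
    [[0, 0, 0], [0, 0, 0], 0],
    [[0, 0, 0], [0, 0, 0], 0],
    [[0, 0, 0], [0, 0, 0], 0],
    [[0, 0, 0], [0, 0, 0], 0],
    [[0, 0, 0], [0, 0, 0], 0],
    [[0, 0, 0], [0, 0, 0], 0],
    [[0, 0, 0], [0, 0, 0], 0]
  ]
}}

```text
time_s: 6.25
eef_pos: [364.2, 74.3, 253.3]
ee_rot: [-0.0, 0.991, -0.132, 0.0]
force: [0.3, -0.2, 0.1]
grip_width: -0.003
grip_force: 0.0
```

Run:
```python
from rig import ctrl
import cv2,numpy as np,pickle
o=pickle.load(open("cams.pkl","rb"))["side"]["img"];n=ctrl.capture("side")["img"]
D=cv2.absdiff(o,n).max(2);D[:, :110]=0;D[:110]=0
ys,xs=np.where(D>25);print("changed px bbox",xs.min(),xs.max(),ys.min(),ys.max(),len(xs))
cv2.imwrite("pics/after2.png",np.hstack([cv2.resize(n[150:280,110:310,::-1],(400,260),interpolation=2),cv2.resize(cv2.cvtColor(np.uint8(np.clip(D*3.,0,255)),8)[150:280,110:310],(400,260))]))
```

```text
changed px bbox 110 278 110 211 3343
```

View pics/after2.png

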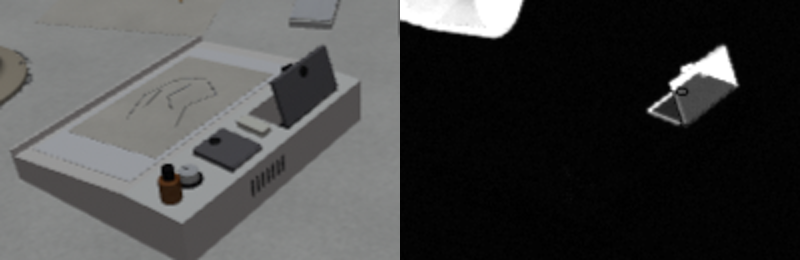

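The hatch is still fully open at (305,85). The difference image shows changes only at the hatch and where the arm was, so nothing else moved.

```bash
python3 -c "
from rig import ctrl
print(ctrl.finish_job())"
```

```text
the job is handed in; nothing more can be done
None
```

The battery hatch was released with one press and was still standing open over a second later; the small hatch is shut, the camera check showed nothing else moved, and the job is handed in.

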